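# Third hand at the cleat jig

### The job

Turn the loose wooden cleat over so that its face with the two steel screw cups is up, lay it flat on the bed of the jig, square to the sprung end stop and centred on it, and press its end against the stop with a steady push of about 10 newtons so that I can drive the screws. Finish while still holding it there with that push: do not let go, and at no time squeeze the stop to the end of its travel. Leave the other things on the bench where they are.

Things in the scene. Friction and masses are not known exactly. Their poses are not given: they have to be found in the camera images.
- cleat_center (a point): Centre of the loose cleat, a pale wooden block 100 x 50 x 28 mm (its x, y, z), 0.06 to 0.13 kg. Plain face on its +z side; two flat steel screw cups (17 mm discs, 56 mm apart) in its -z face. It starts flat on the bench, plain face and z up, cups hidden; turned over, z points down. Its 50 x 28 mm ends are alike: either may meet the stop. It stands safely on an end.
- jig: Jig fixed to the bench: flat brown wooden bed, jig x -100 to +140 mm, 130 mm wide (y), top 18 mm above the bench, a pale flush strip 50 mm wide along its middle (y = 0). Origin at bench level; x points along the strip to the stop, z up. Back block across its far end (x 118 to 140 mm), 78 mm above the bench, with two springs between it and the stop pad. The bed is open on the other three sides.
- stop_face (a point): Centre of the front face of the stop's dark wooden pad (76 wide, 36 high, 14 mm thick). The face looks along the jig's -x, at jig x = +70 mm when not pressed, 38 mm above the bench; it moves with the pad. The pad's lower edge is 2 mm above the bed.
- stop (a joint): How far the stop pad is pushed back, in m: 0 free, growing along the jig's +x, end of travel at 0.020. Spring of 1 N per mm from zero (no preload, no friction), so 10 N is 0.010.
Things that resemble listed ones, but are neither listed nor needed, are in the scene too. Leave any black or orange look-alike of the part that bears cleat_center alone.

How it is judged (in metres and radians):
On the way, in this order (a step that is already met when the one before it is completed fails the run):
1. the cleat has been turned over: screw cups up, lying flat or held level (angle between cleat_center's own z axis and vertical above 2.95 rad), for 0.2 s.
2. the cleat is pressed against the stop with 6 to 14 N, cups up, flat on the bed, square and centred (y of cleat_center in the frame of jig between -0.012 and 0.012 m and z of cleat_center in the frame of jig between 0.027 and 0.037 m and angle between the x axis of cleat_center and the x axis of jig, either way round below 0.12 rad and angle between cleat_center's own z axis and vertical above 3.02 rad and contact force between cleat and stop between 6 and 14 N and value of joint stop between 0.005 and 0.0155 m), for 0.2 s.
At the end, for the whole second after the job is handed in: The robot still pushes the cleat (over 3 N) against the stop with 6 to 14 N, pad back 5 to 15.5 mm; cups up, level and square to the jig within 0.12 rad; cleat centre 27 to 37 mm above the bench (32 on the bed) and within 12 mm of the jig's centre line (all of step 2 and contact force between any of the fingers, the arm and cleat above 3 N); the arm keeps its last pose, push and grip.
It fails at once if the stop is squeezed to the end of its travel (value of joint stop above 0.0185 m).
It fails at once if another thing on the bench is moved by more than 30 mm (distance of any of screwdriver, jar, hammer, glue, wrench, offcut, square from where it was at the start of the episode above 0.03 m).
It also fails if it takes over 64 s, if anything falls off the work surface, if the arm or the gripper's body presses on something with over 40 N, if the wrist force passes 120 N, or if a joint passes its speed limit or range.

### The arm

A 6-joint arm with a two-finger parallel gripper is mounted at the origin on the work surface. World frame = base frame: x ahead of the robot, y to its left, z up, the work surface at z = 0. Lengths are in mm, angles in rad, forces in N, time in s.
With the tool pointing down it reaches from about 325 to 1000 mm from the base axis. Payload 5.1 kg.
Tool frame: the origin (TCP) lies midway between the tips of the shut fingers; the grasp point (between the pads) lies 19 mm behind it; z points along the fingers, y is the direction in which the jaws open and shut (so a half turn about z gives the same grasp; the last joint's range is limited). The gripper opens to 85 mm and grips with 20 to 120 N. Pads are 22 mm wide; open, the fingers measure 114 mm over their backs; the gripper's body (76 mm by 85 mm) begins 54 mm behind the grasp point. The pads swing forward as they close: fully open they stand 13 mm farther back than shut.
Start: joints at [1.189, 0.124, 1.65, -0, 1.367, -0.083], TCP at [191.364, 621.18, 231.322] pointing down, gripper open.
Joint ranges: [-2.61, 2.61], [-1.02, 2.33], [0.03, 2.71], [-1.35, 4.49], [0.32, 2.68], [-2.91, 2.91]. Speed limits (rad/s): [2.57, 2.57, 3.14, 3.14, 3.14, 3.14].

### API

Orientations are given as a unit quaternion [x, y, z, w].
In Python, from workcell import telemetry, snapshot, ticket, look_for, regions_of gives the robot as it stands.
- The arm moves only by the tool play_rows, never from a script. Its argument "series" is a list of rows, each an object of numbers: "x", "y", "z": the shift along the world's x, y, z in mm; "rx", "ry", "rz": the turn, a rotation vector about the world's x, y, z in degrees; "claw": the finger opening in mm, from 0 to 85.4. In form: [{"x": .., "y": .., "z": .., "rx": .., "ry": .., "rz": .., "claw": ..}, ...]. A call has 1 to 20 rows; each row is the pose to reach, as a shift and turn from the pose commanded when the call began; what a row does not reach only later rows make up. A row lasts 1/12 s, in which the tool goes at most 41.7 mm and 7.16 degrees, less where a joint would pass 70% of its speed; a pose out of reach is approached as far as the arm can. A call with a gripper value outside its range is refused whole. The fingers move at their own pace and stop on an object; "force" is the grip in N (left out, the last holds). Time passes only in rows, so rows that repeat a pose let the fingers close. It gives the time, the measured TCP pose, the force and the opening at its end, in the units of the state.
- telemetry.sense(): the state, without advancing time (a new reading comes with each control period).
- snapshot(name): name is "scene" or "side" or "wrist"; returns a dict with "frame" (400x640x3 uint8, red, green, blue), "z_map" (400x640 float32, mm along the optical axis (not along the pixel's ray), 0 where there is no reading), "fovy" (degrees; the focal length in pixels is half the picture's height over the tangent of half this angle, whatever the lens; pixels are square), "cx", "cy" (the principal point, pixels), "k1" (the pictures are not rectified: a ray, as slopes to the right and down, at radius r is drawn at 1 + k1 r^2 times it, then the intrinsics apply), "T" (4x4, takes a point from camera to world coordinates). Camera axes: x right, y down, z forward; pixel columns grow to the right and rows downward; lengths in mm; the calibration is good to about 2 mm. A picture is of the moment at which its call begins.
- ticket.hand_in(): hands the job in, once; it reports no verdict.
Trained networks look in a picture, given as the dict that the camera call returned (one of the last four; its "shot" number tells which), for a name from the list of things; names that differ only in an ending like _2 or _b are one class to them, and where a whole thing is asked for, a point or a joint stands for the part that bears it (a point fixed in the world has none). Each returns a list of dicts, best first, with "score" (0 to 1); they miss things now and then, are a little off and sometimes report something else, mostly with a low value. They report only what shows in the picture. A call takes as long as a camera call. They do not tell look-alikes from the thing itself.
- look_for(picture, query): "bbox" ([left, top, right, bottom] in pixels, round what is visible of it).
- regions_of(picture, query): "pixels" (400x640 bool, what is visible of it) and "bbox" ([left, top, right, bottom] in pixels, round what is visible of it).
The state is a dict: "time": time; "q": joint angles; "qd": joint speeds; "joint_torque": joint torques, N m; "ee_pos": TCP position; "tool_rot": TCP orientation; "ft_force": force on the tool from outside, world axes, zero at the start; "torque": the same for the moment, N m; "gripper_width": finger opening in mm.
Only numpy, scipy, OpenCV 4.12 (cv2) and the standard library are available. Lean on these libraries where they do the work, as an engineer would, in place of code of your own. Each camera call takes 0.05 s, during which the arm holds its last target.

## Working session

There is one attempt and no reset: what is moved stays moved. The work goes in short steps, Python scripts to look and compute and a tool call to move; the robot and the scene stay as the last step left them, time stands still between calls to the robot, and variables do not carry over. Pictures are saved under pics/ and viewed, and the job is handed in when it is done.

Besides the shell and the picture viewer there is one more tool, called after "Emit:" in YAML: its name, and indented under it one key for each argument. play_rows: Moves the arm, as the interface text tells. Its arguments: {"type":"object","properties":{"series":{"type":"array","items":{"type":"object","properties":{"x":{"type":"number"},"y":{"type":"number"},"z":{"type":"number"},"rx":{"type":"number"},"ry":{"type":"number"},"rz":{"type":"number"},"claw":{"type":"number"}}}},"force":{"type":"number"}},"required":["series"]}

```bash
mkdir -p pics; ls; cat > h.py <<'E'
import numpy as np, cv2
from workcell import telemetry, snapshot, ticket, look_for, regions_of
def f(p): return 200/np.tan(np.radians(p["fovy"])/2)
def pts(p,mask=None):
    z=p["z_map"]; v,u=np.nonzero((z>0)&(mask if mask is not None else True))
    F=f(p); K=np.array([[F,0,p["cx"]],[0,F,p["cy"]],[0,0,1.]])
    a=np.stack([(u-p["cx"])/F,(v-p["cy"])/F],1); s=a.copy()
    for _ in range(20): s=a/(1+p["k1"]*(s**2).sum(1,keepdims=True))
    d=z[v,u]; c=np.c_[s*d[:,None],d]
    T=np.array(p["T"]); return c@T[:3,:3].T+T[:3,3], u, v
def save(p,n,crop=None,k=1):
    im=cv2.cvtColor(p["frame"],cv2.COLOR_RGB2BGR)
    if crop: l,t,r,b=crop; im=im[t:b,l:r]
    if k!=1: im=cv2.resize(im,None,fx=k,fy=k,interpolation=cv2.INTER_CUBIC)
    cv2.imwrite(f"pics/{n}.png",im)
E
python3 - <<'E'
from h import *
print(telemetry.sense())
for n in ["scene","side","wrist"]:
    p=snapshot(n); save(p,n+"0")
    for q in ["cleat_center","jig","stop_face","stop"]:
        for r in regions_of(p,q)[:4]:
            P,_,_=pts(p,r["pixels"]); 
            if len(P): print(n,q,round(r["score"],2),r["bbox"],np.median(P,0).round(),P.min(0).round(),P.max(0).round())
E
```

```text
pics
{'time': 0.0, 'q': array([ 1.18939586e+00,  1.24468863e-01,  1.65169023e+00,  1.79499856e-05,
        1.36751700e+00, -8.25929684e-02]), 'qd': array([-3.64743872e-05, -9.15303765e-05, -7.33521402e-04,  6.01676782e-04,
       -1.04946943e-03, -5.95604056e-04]), 'joint_torque': array([ 5.52001420e-04, -4.23591828e+01, -3.65464783e+01, -3.66779989e-05,
        6.78217504e-03, -1.03800045e-05]), 'ee_pos': array([191.13371749, 620.61170367, 230.06689472]), 'tool_rot': array([ 1.48850273e-01,  9.88859197e-01, -1.01178831e-03, -2.48065762e-04]), 'ft_force': array([-0.13360727,  0.31870506, -0.14400447]), 'torque': array([ 0.04878528,  0.02537834, -0.013042  ]), 'gripper_width': 84.98892948412683}
scene cleat_center 0.87 [271.6, 145.1, 291.1, 178.3] [ 390. -183.   28.] [ 304. -225.   -1.] [ 434. -147.   33.]
scene cleat_center 0.86 [210.5, 137.8, 248.8, 167.2] [ 372. -350.   28.] [ 300. -415.   -3.] [ 406. -299.   34.]
scene cleat_center 0.74 [244.4, 182.3, 282.4, 213.5] [ 538. -206.   28.] [ 486. -264.   -1.] [ 581. -156.   35.]
scene cleat_center 0.73 [205.3, 176.0, 231.6, 207.7] [ 53
[... 195 characters left out ...]
22.6] [528. 286.  48.] [470. 263.  17.] [561. 314.  61.]
scene stop 0.72 [423.6, 199.5, 449.2, 228.3] [531. 289.  47.] [487. 264.  14.] [561. 316.  61.]
side cleat_center 0.97 [381.3, 124.6, 407.5, 150.6] [ 364. -330.   27.] [ 325. -401.    2.] [ 402. -292.   32.]
side cleat_center 0.92 [311.1, 144.6, 346.6, 171.3] [ 527. -194.   27.] [ 478. -254.    2.] [ 577. -151.   32.]
side cleat_center 0.68 [248.9, 133.2, 289.5, 159.5] [ 693. -224.   27.] [ 642. -313.   -2.] [ 753. -195.   33.]
side cleat_center 0.57 [361.9, 157.1, 409.2, 184.8] [ 373. -171.   27.] [ 318. -266.   -2.] [ 430. -143.   32.]
side stop_face 0.92 [261.1, 297.2, 306.9, 328.3] [522. 296.  52.] [489. 243.  16.] [567. 338.  80.]
```

View pics/scene0.png

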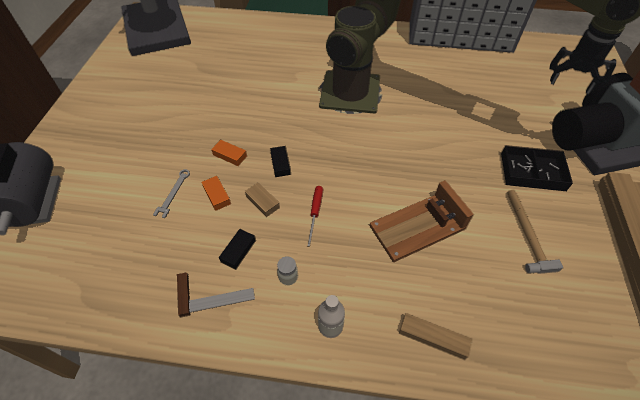

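View pics/side0.png

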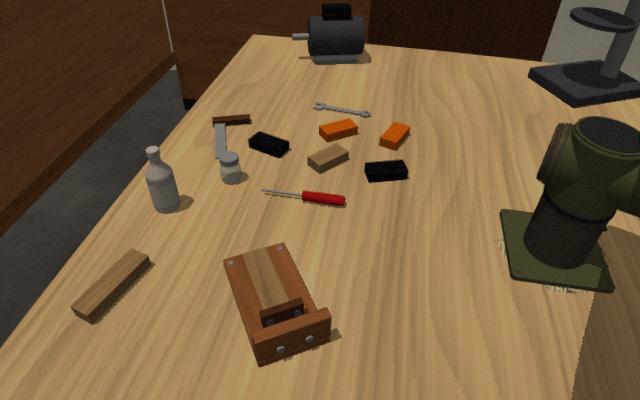

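View pics/wrist0.png

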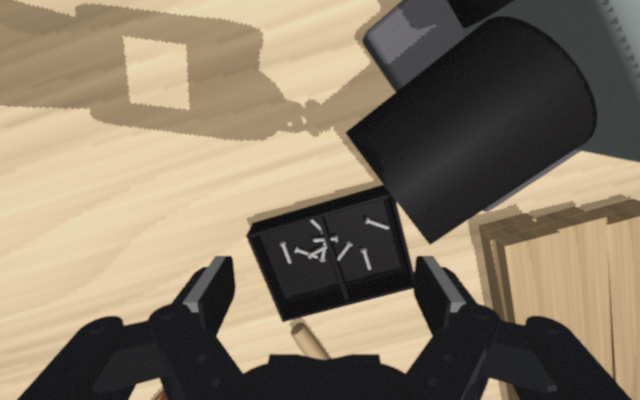

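The pale cleat is at scene (262,198), between two black and two orange look-alikes. The jig is at (422,222), with its stop toward the robot at the upper right. Next I'll measure both.

```bash
python3 - <<'E'
from h import *
for n,c in [("scene",(262,198)),("side",(328,157))]:
    p=snapshot(n)
    P,u,v=pts(p)
    for r in regions_of(p,"cleat_center"):
        if not r["pixels"][c[1],c[0]]: continue
        Q,_,_=pts(p,r["pixels"]); Q=Q[(Q[:,2]>24)&(Q[:,2]<31)]
        print(n,"cleat",len(Q),cv2.minAreaRect(Q[:,:2].astype(np.float32)),Q[:,2].mean())
    box=(P[:,0]>400)&(P[:,0]<700)&(P[:,1]>80)&(P[:,1]<400)
    for lo,hi,nm in [(13,22,"bed"),(72,84,"block"),(50,60,"pad")]:
        Q=P[box&(P[:,2]>lo)&(P[:,2]<hi)]; print(n,nm,len(Q),cv2.minAreaRect(Q[:,:2].astype(np.float32)),Q.mean(0))
    save(p,n+"_jig",(370,170,480,270) if n=="scene" else (210,230,340,370),5 if n=="scene" else 4)
    save(p,n+"_cl",(180,120,340,260) if n=="scene" else (230,90,430,220),4)
E
```

```text
scene cleat 458 ((530.1815795898438, -209.63079833984375), (101.11180114746094, 50.439456939697266), 48.97218704223633) 28.09457683912367
scene bed 2817 ((557.5379028320312, 240.4615020751953), (132.53147888183594, 238.95196533203125), 33.70344161987305) [573.25349216 225.15589842  17.99516302]
scene block 350 ((497.0552062988281, 332.37451171875), (130.73899841308594, 24.741254806518555), 33.15034103393555) [499.4136105  332.96236008  77.59637352]
scene pad 242 ((518.14892578125, 308.6703796386719), (130.20623779296875, 66.60313415527344), 42.5360221862793) [519.01798221 304.94052327  55.10874037]
side cleat 448 ((527.6366577148438, -206.49716186523438), (103.23359680175781, 52.67024230957031), 51.45293426513672) 28.28262919973941
side bed 4750 ((555.44384765625, 244.72698974609375), (131.29151916503906, 243.26251220703125), 33.565006256103516) [572.45765774 224.06024783  18.3254861 ]
side block 1096 ((493.9864501953125, 335.49114990234375), (129.85911560058594, 23.88353157043457), 33.132049560546875) [495.6213868  338.25554865  77.80640616]
side pad 645 ((508.2410583496094, 315.95306396484375), (127.77705383300781, 71.58129119873047), 33.44377899169922) [510.35534227 314.50646604  55.27929378]
```

```bash
cat >> h.py <<'E'
from scipy.spatial.transform import Rotation as R
JX=np.array([-.552,.834,0]); JO=np.array([567.6,225.9,0]); JY=np.array([-.834,-.552,0])
def tool(az,phi,jaw):  # approach: tilt phi deg off vertical toward azimuth az; jaw azimuth
    az,phi,j=np.radians([az,phi,jaw]); a=np.array([np.sin(phi)*np.cos(az),np.sin(phi)*np.sin(az),-np.cos(phi)])
    y=np.array([np.cos(j),np.sin(j),0]); return R.from_matrix(np.c_[np.cross(y,a),y,a])
def delta(R0,R1): return (R1*R0.inv()).as_rotvec(degrees=True).round(2)
E
python3 - <<'E'
from h import *
s=telemetry.sense(); R0=R.from_quat(s["tool_rot"]); 
R0c=tool(0,0,72.9)
print(delta(R0,R0c)); R1=tool(50,40,-40); print(delta(R0,R1), delta(R0,tool(50,0,-40)), R1.as_matrix())
E
```

```text
[-0.   -0.    0.02]
[  45.07   13.3  -107.59] [  -0.      0.   -112.88] [[ 4.92403877e-01  7.66044443e-01  4.13175911e-01]
 [ 5.86824089e-01 -6.42787610e-01  4.92403877e-01]
 [ 6.42787610e-01 -2.77555756e-17 -7.66044443e-01]]
```

Emit:
play_rows:
  series:
    - {"x": 130, "y": -140, "z": 20, "rz": -20, "claw": 68}
    - {"x": 220, "y": -260, "z": 20, "rz": -40}
    - {"x": 290, "y": -420, "z": 20, "rz": -60}
    - {"x": 290, "y": -420, "z": 20, "rz": -60}
    - {"x": 290, "y": -420, "z": 20, "rz": -60}
    - {"x": 290, "y": -420, "z": 20, "rz": -60}
    - {"x": 290, "y": -420, "z": 20, "rz": -60}
    - {"x": 290, "y": -420, "z": 20, "rz": -60}
    - {"x": 290, "y": -420, "z": 20, "rz": -80}
    - {"x": 290, "y": -420, "z": 20, "rz": -80}
    - {"x": 290, "y": -420, "z": 20, "rz": -80}
    - {"x": 290, "y": -420, "z": 20, "rz": -80}
    - {"x": 300, "y": -850, "z": 20, "rz": -113}
    - {"x": 300, "y": -850, "z": 20, "rz": -113}
    - {"x": 300, "y": -850, "z": 20, "rz": -113}
    - {"x": 300, "y": -850, "z": 20, "rz": -113}
    - {"x": 300, "y": -850, "z": 20, "rz": -113}
    - {"x": 300, "y": -850, "z": 20, "rz": -113}
    - {"x": 300, "y": -850, "z": 20, "rz": -113}
    - {"x": 300, "y": -850, "z": 20, "rz": -113}
  force: 70

```text
validation failed for argument at $.se...
```

Emit:
play_rows:
  series:
    - {"x": 130, "y": -140, "z": 20, "rx": 0, "ry": 0, "rz": -20, "claw": 68}
    - {"x": 290, "y": -420, "z": 20, "rx": 0, "ry": 0, "rz": -80, "claw": 68}
    - {"x": 290, "y": -420, "z": 20, "rx": 0, "ry": 0, "rz": -80, "claw": 68}
    - {"x": 290, "y": -420, "z": 20, "rx": 0, "ry": 0, "rz": -80, "claw": 68}
    - {"x": 290, "y": -420, "z": 20, "rx": 0, "ry": 0, "rz": -80, "claw": 68}
    - {"x": 290, "y": -420, "z": 20, "rx": 0, "ry": 0, "rz": -80, "claw": 68}
    - {"x": 290, "y": -420, "z": 20, "rx": 0, "ry": 0, "rz": -80, "claw": 68}
    - {"x": 290, "y": -420, "z": 20, "rx": 0, "ry": 0, "rz": -80, "claw": 68}
    - {"x": 290, "y": -420, "z": 20, "rx": 0, "ry": 0, "rz": -80, "claw": 68}
    - {"x": 290, "y": -420, "z": 20, "rx": 0, "ry": 0, "rz": -80, "claw": 68}
    - {"x": 290, "y": -420, "z": 20, "rx": 0, "ry": 0, "rz": -80, "claw": 68}
    - {"x": 290, "y": -420, "z": 20, "rx": 0, "ry": 0, "rz": -80, "claw": 68}
  force: 70

```text
time: 1.95
ee_pos: [475.8, 208.7, 251.4]
tool_rot: [0.751, 0.66, 0.001, 0.0]
ft_force: [0.6, 0.5, -0.1]
gripper_width: 68.1
```

Emit:
play_rows:
  series:
    - {"x": 10, "y": -440, "z": 0, "rx": 0, "ry": 0, "rz": -33, "claw": 68}
    - {"x": 10, "y": -440, "z": 0, "rx": 0, "ry": 0, "rz": -33, "claw": 68}
    - {"x": 10, "y": -440, "z": 0, "rx": 0, "ry": 0, "rz": -33, "claw": 68}
    - {"x": 10, "y": -440, "z": 0, "rx": 0, "ry": 0, "rz": -33, "claw": 68}
    - {"x": 10, "y": -440, "z": 0, "rx": 0, "ry": 0, "rz": -33, "claw": 68}
    - {"x": 10, "y": -440, "z": 0, "rx": 0, "ry": 0, "rz": -33, "claw": 68}
    - {"x": 10, "y": -440, "z": 0, "rx": 0, "ry": 0, "rz": -33, "claw": 68}
    - {"x": 10, "y": -440, "z": 0, "rx": 0, "ry": 0, "rz": -33, "claw": 68}
    - {"x": 10, "y": -440, "z": 0, "rx": 0, "ry": 0, "rz": -33, "claw": 68}
    - {"x": 10, "y": -440, "z": 0, "rx": 0, "ry": 0, "rz": -33, "claw": 68}
    - {"x": 10, "y": -440, "z": 0, "rx": 0, "ry": 0, "rz": -33, "claw": 68}
    - {"x": 10, "y": -440, "z": 0, "rx": 0, "ry": 0, "rz": -33, "claw": 68}
    - {"x": 10, "y": -440, "z": 0, "rx": 0, "ry": 0, "rz": -33, "claw": 68}

```text
time: 3.03
ee_pos: [484.8, -230.5, 250.8]
tool_rot: [0.907, 0.42, -0.0, -0.0]
ft_force: [-0.2, -0.2, 0.3]
gripper_width: 68.2
```

```bash
python3 - <<'E'
from h import *
p=snapshot("wrist"); save(p,"w1")
s=telemetry.sense(); print(s["time"],s["ee_pos"],s["q"].round(2))
R0=R.from_quat(s["tool_rot"]); print(delta(R0,tool(0,0,-40)),delta(R0,tool(50,40,-40)))
for r in regions_of(p,"cleat_center"):
    Q,_,_=pts(p,r["pixels"]); Q=Q[(Q[:,2]>22)&(Q[:,2]<33)]
    if len(Q)>20: print(r["score"],r["bbox"],cv2.minAreaRect(Q[:,:2].astype(np.float32)),Q[:,2].mean())
E
```

```text
3.0833 [ 484.89553407 -229.42430824  250.81811468] [-0.54 -0.14  1.88  0.    1.4   0.16]
[-0.04 -0.01  0.18] [ 30.56 -25.77   0.16]
0.97 [198.9, 150.0, 270.5, 234.4] ((376.32952880859375, -183.7142333984375), (99.51211547851562, 49.60605239868164), 19.6929988861084) 27.50450310196206
0.89 [421.6, 3.6, 535.5, 88.2] ((696.7128295898438, -237.3292694091797), (50.678016662597656, 101.01070404052734), 70.97130584716797) 27.428477515803053
0.73 [317.0, 82.0, 363.0, 173.1] ((527.8689575195312, -207.7564697265625), (99.64797973632812, 49.86528778076172), 49.88685989379883) 27.556278118090496
0.59 [287.9, 247.1, 343.6, 325.6] ((363.1822204589844, -351.4761962890625), (99.19304656982422, 49.847389221191406), 69.0552749633789) 27.43722567724251
0.56 [378.5, 174.2, 439.5, 253.5] ((523.0428466796875, -347.353271484375), (99.06017303466797, 50.06073760986328), 37.95634460449219) 27.460436822088504
```

View pics/w1.png

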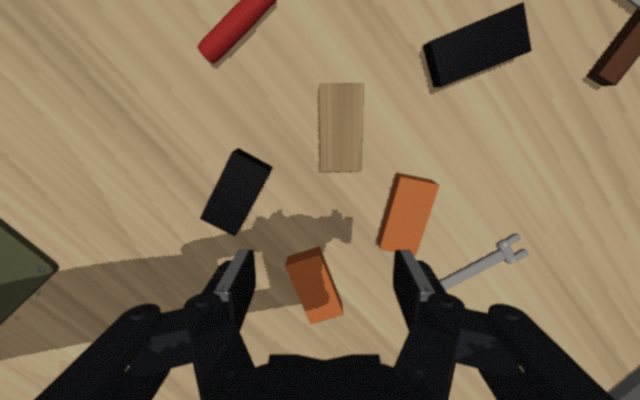

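The pale cleat shows at wrist (341,128), at (527.9, -207.8) and 49.9°, which agrees with the other cameras. I'll tilt the tool 40° and go to the pre-grasp.

Emit:
play_rows:
  series:
    - {"x": -15, "y": -48, "z": -100, "rx": 30.5, "ry": -25.8, "rz": 0, "claw": 68}
    - {"x": -15, "y": -48, "z": -157, "rx": 30.5, "ry": -25.8, "rz": 0, "claw": 68}
    - {"x": -15, "y": -48, "z": -157, "rx": 30.5, "ry": -25.8, "rz": 0, "claw": 68}
    - {"x": -15, "y": -48, "z": -157, "rx": 30.5, "ry": -25.8, "rz": 0, "claw": 68}
    - {"x": -15, "y": -48, "z": -157, "rx": 30.5, "ry": -25.8, "rz": 0, "claw": 68}
    - {"x": -15, "y": -48, "z": -157, "rx": 30.5, "ry": -25.8, "rz": 0, "claw": 68}
    - {"x": -15, "y": -48, "z": -157, "rx": 30.5, "ry": -25.8, "rz": 0, "claw": 68}
    - {"x": -15, "y": -48, "z": -157, "rx": 30.5, "ry": -25.8, "rz": 0, "claw": 68}
    - {"x": -15, "y": -48, "z": -157, "rx": 30.5, "ry": -25.8, "rz": 0, "claw": 68}

```text
time: 3.88
ee_pos: [471.0, -276.9, 95.1]
tool_rot: [0.852, 0.398, 0.309, -0.143]
ft_force: [-0.0, 0.0, 0.9]
gripper_width: 68.1
```

```bash
python3 - <<'E'
from h import *
p=snapshot("wrist"); save(p,"w2")
s=telemetry.sense(); print(s["time"],s["ee_pos"],s["q"].round(2))
R0=R.from_quat(s["tool_rot"]); print(delta(R0,tool(50,40,-40)))
print("to go",np.array([515.3,-222.8,10])-s["ee_pos"])
E
```

```text
3.9333 [ 471.24731619 -276.96617296   95.50607332] [-0.95  0.11  2.03  0.7   1.29 -0.56]
[0.28 0.08 0.01]
to go [ 44.05268381  54.16617296 -85.50607332]
```

View pics/w2.png

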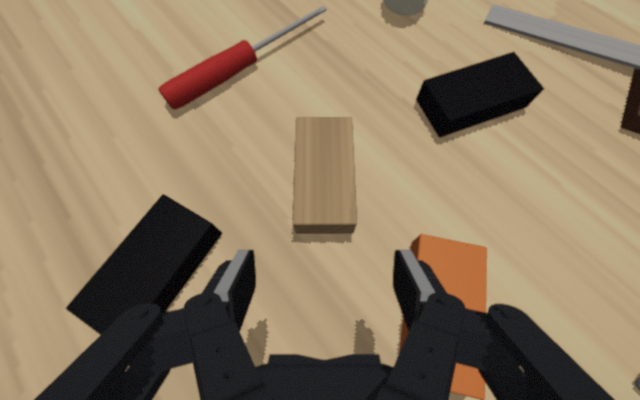

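The cleat is centred between the jaws (x≈324 px). Going in and gripping.

Emit:
play_rows:
  series:
    - {"x": 12, "y": 15, "z": -24, "rx": 0, "ry": 0, "rz": 0, "claw": 68}
    - {"x": 24, "y": 30, "z": -48, "rx": 0, "ry": 0, "rz": 0, "claw": 68}
    - {"x": 36, "y": 44, "z": -70, "rx": 0, "ry": 0, "rz": 0, "claw": 68}
    - {"x": 42, "y": 52, "z": -81, "rx": 0, "ry": 0, "rz": 0, "claw": 68}
    - {"x": 44, "y": 54, "z": -85, "rx": 0, "ry": 0, "rz": 0, "claw": 68}
    - {"x": 44, "y": 54, "z": -85, "rx": 0, "ry": 0, "rz": 0, "claw": 68}
    - {"x": 44, "y": 54, "z": -85, "rx": 0, "ry": 0, "rz": 0, "claw": 45}
    - {"x": 44, "y": 54, "z": -85, "rx": 0, "ry": 0, "rz": 0, "claw": 45}
    - {"x": 44, "y": 54, "z": -85, "rx": 0, "ry": 0, "rz": 0, "claw": 45}
    - {"x": 44, "y": 54, "z": -85, "rx": 0, "ry": 0, "rz": 0, "claw": 45}
    - {"x": 44, "y": 54, "z": -85, "rx": 0, "ry": 0, "rz": 0, "claw": 45}
    - {"x": 44, "y": 54, "z": -85, "rx": 0, "ry": 0, "rz": 0, "claw": 45}
    - {"x": 44, "y": 54, "z": -85, "rx": 0, "ry": 0, "rz": 0, "claw": 45}
  force: 70

```text
time: 5.02
ee_pos: [515.0, -225.3, 10.9]
tool_rot: [0.852, 0.396, 0.311, -0.142]
ft_force: [-2.3, -3.0, 5.5]
gripper_width: 48.7
```

```bash
python3 - <<'E'
from h import *
p=snapshot("wrist"); save(p,"w3"); p=snapshot("side"); save(p,"s3",(230,50,430,250),3)
s=telemetry.sense(); print(s["time"],s["ee_pos"],s["q"].round(2),s["ft_force"])
R0=R.from_quat(s["tool_rot"]); print(delta(R0,tool(50,40,-40)))
E
```

```text
5.1167 [ 514.98711871 -225.25581661   10.88441598] [-0.83  0.24  2.06  0.8   1.1  -0.6 ] [-1.94297018 -2.17930819  6.50164105]
[0.2  0.18 0.22]
```

View pics/s3.png

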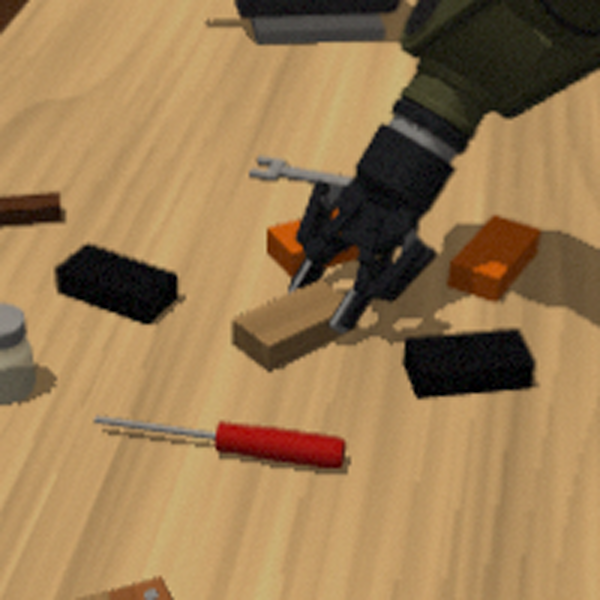

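View pics/w3.png

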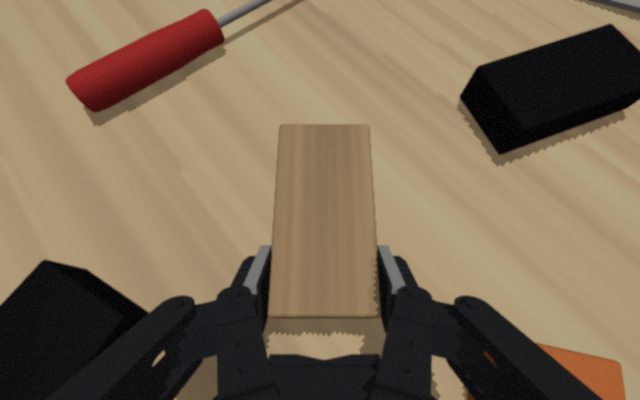

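Gripped: the cleat sits squarely between the pads (wrist 270–378 px, width 48.7). Before swinging it, I'll fit a kinematic model so I can check that the planned swings and yaws stay within joint ranges.

```bash
cat > kin.py <<'E'
from h import *
from scipy.optimize import least_squares
def rot(q,c): return R.from_euler('ZYZYZ',[q[0],q[1]+q[2],q[3],q[4],q[5]+c])
def pos(q,P):
    r0,h,L1,e,L2,Lt=P; z=R.from_euler('Z',q[0])
    return z.apply([r0,0,h])+(z*R.from_euler('Y',q[1])).apply([0,0,L1])+(z*R.from_euler('Y',q[1]+q[2])).apply([e,0,L2])+rot(q,0).apply([0,0,Lt])
D=[([1.18939586,.124468863,1.65169023,1.8e-5,1.36751700,-.0825929684],[191.134,620.612,230.067]),
 ([-0.54,-0.14,1.88,0.,1.4,0.16],[484.9,-229.42,250.8]),([-0.95,0.11,2.03,.7,1.29,-.56],[471.25,-276.97,95.5]),([-0.83,0.24,2.06,.8,1.1,-.6],[514.99,-225.26,10.88])]
E
python3 - <<'E'
from kin import *
for c in (np.pi/2,-np.pi/2):
    print(c,[round(np.degrees((rot(np.array(D[i][0]),c).inv()*Rt).magnitude()),2) for i,Rt in ((0,tool(0,0,72.9)),(2,tool(50,40,-40)),(3,tool(50,40,-40)))])
w=[20,1,1,1]
f=lambda P: np.concatenate([np.r_[(pos(np.array(q),P)-p)] for q,p in D]+[1e-3*(np.array(P)-[0,330,400,0,400,200])])
s=least_squares(f,[0,330,400,0,400,200]); print(s.x.round(1),s.fun.round(1))
E
```

```text
Traceback (most recent call last):
  File "kin.py", line 3, in rot
    def rot(q,c): return R.from_euler('ZYZYZ',[q[0],q[1]+q[2],q[3],q[4],q[5]+c])
                         ~~~~~~~~~~~~^^^^^^^^^^^^^^^^^^^^^^^^^^^^^^^^^^^^^^^^^^^
  File "scipy/spatial/transform/_rotation.pyx", line 1413, in scipy.spatial.transform._rotation.Rotation.from_euler
ValueError: Expected axis specification to be a non-empty string of upto 3 characters, got ZYZYZ
```

```bash
sed -i "s/^def rot.*/def rot(q,c): return R.from_euler('ZYZ',[q[0],q[1]+q[2],q[3]])*R.from_euler('YZ',[q[4],q[5]+c])/" kin.py
python3 - <<'E'
from kin import *
for c in (np.pi/2,-np.pi/2):
    print(c,[round(np.degrees((rot(np.array(D[i][0]),c).inv()*Rt).magnitude()),2) for i,Rt in ((0,tool(0,0,72.9)),(2,tool(50,40,-40)),(3,tool(50,40,-40)))])
f=lambda P: np.concatenate([np.r_[(pos(np.array(q),P)-p)] for q,p in D]+[1e-3*(np.array(P)-[0,330,400,0,400,200])])
s=least_squares(f,[0,330,400,0,400,200]); print(s.x.round(1),s.fun.round(1))
E
```

```text
1.5707963267948966 [np.float64(0.12), np.float64(0.4), np.float64(0.54)]
-1.5707963267948966 [np.float64(179.98), np.float64(179.71), np.float64(179.94)]
[-34.4 285.3 440.9   6.  641.7 356.8] [ 49.6 -20.4  -0.8 -25.  -46.3   0.3  -4.7   4.2   2.9   2.9  -3.1  -2.4
  -0.   -0.    0.    0.    0.2   0.2]
```

```bash
python3 - <<'E'
s=open('kin.py').read()
s=s.replace("r0,h,L1,e,L2,Lt=P","r0,h,L1,e,L2,Lt,d=P").replace("apply([r0,0,h])","apply([r0,d,h])")
open('kin.py','w').write(s)
E
python3 - <<'E'
from kin import *
f=lambda P: np.concatenate([np.r_[(pos(np.array(q),P)-p)] for q,p in D]+[3e-3*(np.array(P)-[0,330,400,0,400,200,53])])
s=least_squares(f,[0,330,400,0,400,200,53]); print(s.x.round(1),s.fun.round(1))
print(telemetry.sense()["q"], telemetry.sense()["ee_pos"])
E
```

```text
[ -0.7 222.6 452.7  43.9 613.9 273.3  53.1] [ 0.4 -0.3  0.2  0.7  0.3  0.1 -0.8  1.2 -0.8  0.6 -0.9  0.5 -0.  -0.3
  0.2  0.1  0.6  0.2  0. ]
[-0.83229992  0.2387026   2.06275531  0.7958782   1.10182137 -0.60186717] [ 514.98711871 -225.25581661   10.88441598]
```

```bash
cat >> kin.py <<'E'
P0=np.array([ -0.7,222.6,452.7,43.9,613.9,273.3,53.1])
LO=np.array([-2.61,-1.02,.03,-1.35,.32,-2.91]);HI=np.array([2.61,2.33,2.71,4.49,2.68,2.91])
def ik(p,Rt,q0):
    g=lambda q: np.r_[(pos(q,P0)-p)/100,(rot(q,np.pi/2)*Rt.inv()).as_rotvec()]
    s=least_squares(g,np.clip(q0,LO+1e-3,HI-1e-3),bounds=(LO,HI)); return s.x,np.abs(s.fun).max()
def path(p0,R0,p1,R1,q,n=8):
    rv=(R1*R0.inv()).as_rotvec()
    for k in range(1,n+1):
        t=k/n; q,e=ik(np.array(p0)*(1-t)+np.array(p1)*t,R.from_rotvec(rv*t)*R0,q)
        print(q.round(2),round(e,3))
    return q
E
python3 - <<'E'
from kin import *
q=telemetry.sense()["q"]; 
A=([515,-225,130],tool(50,40,-40)); M=([528,-208,180],tool(230,0,-40)); B=([528,-208,92],tool(230,50,-40)); Bu=([590,-130,200],tool(230,40,-40)); M2=([528,-208,260],tool(0,0,-40)); C=([528,-208,90],tool(50,50,-40)); Cu=([528,-208,220],tool(50,50,-40))
M3=([540,-150,220],tool(50,0,-40)); 
F1=([560,50,200],tool(80,0.01,-90)); F=([590,200,80],tool(123.5,40,-146.5))
W=[("A",A),("M",M),("B",B),("Bu",Bu),("M2",M2),("Cu",Cu),("C",C),("Cu",Cu),("M3",M3),("F1",F1),("F",F)]
p=([515,-225,11],tool(50,40,-40))
for n,w in W:
    print(n); q=path(*p,*w,q,4); p=w
E
```

```text
A
[-0.83  0.19  2.06  0.77  1.15 -0.55] 0.0
[-0.83  0.14  2.05  0.76  1.19 -0.51] 0.0
[-0.83  0.09  2.04  0.74  1.23 -0.47] 0.0
[-0.83  0.05  2.03  0.73  1.27 -0.43] 0.0
M
[-0.75 -0.    2.01  0.56  1.22 -0.26] 0.0
[-0.66 -0.03  1.97  0.37  1.21 -0.09] 0.0
[-0.56 -0.04  1.93  0.18  1.23  0.08] 0.0
[-0.47 -0.02  1.89  0.    1.27  0.23] 0.0
B
[-0.37  0.05  1.86 -0.21  1.3   0.39] 0.0
[-0.28  0.15  1.83 -0.41  1.36  0.54] 0.0
[-0.21  0.26  1.8  -0.57  1.45  0.67] 0.0
[-0.15  0.39  1.76 -0.71  1.55  0.77] 0.0
Bu
[-0.13  0.36  1.73 -0.67  1.58  0.75] 0.0
[-0.11  0.34  1.69 -0.63  1.61  0.73] 0.0
[-0.09  0.32  1.65 -0.59  1.64  0.71] 0.0
[-0.07  0.31  1.6  -0.55  1.67  0.7 ] 0.0
M2
[-0.15  0.19  1.67 -0.44  1.58  0.61] 0.0
[-0.24  0.09  1.72 -0.31  1.5   0.51] 0.0
[-0.35 -0.    1.77 -0.17  1.44  0.38] 0.0
[-0.47 -0.07  1.8  -0.    1.41  0.23] 0.0
Cu
[-0.57 -0.1   1.86  0.22  1.36  0.08] 0.0
[-0.68 -0.1   1.91  0.45  1.35 -0.08] 0.0
[-0.77 -0.08  1.96  0.67  1.37 -0.25] 0.0
[-0.85 -0.02  2.    0.87  1.43 -0.4 ] 0.0
C
[-0.85  0.01  2.02  0.88  1.39 -0.45] 0.0
[-0.85  0.06  2.03  0.89  1.35 -0.5 ] 0.0
[-0.85  0.11  2.05  0.9   1.31 -0.55] 0.0
[-0.85  0.16  2.05  0.91  1.27 -0.6 ] 0.0
Cu
[-0.85  0.11  2.05  0.9   1.31 -0.55] 0.0
[-0.85  0.06  2.03  0.89  1.35 -0.5 ] 0.0
[-0.85  0.01  2.02  0.88  1.39 -0.45] 0.0
[-0.85 -0.02  2.    0.87  1.43 -0.4 ] 0.0
M3
[-0.75 -0.08  1.98  0.67  1.35 -0.24] 0.0
[-0.63 -0.11  1.95  0.45  1.3  -0.05] 0.0
[-0.5  -0.1   1.91  0.22  1.3   0.15] 0.0
[-0.37 -0.07  1.86  0.    1.34  0.33] 0.0
F1
[-0.28 -0.08  1.88  0.    1.34  0.64] 0.0
[-0.19 -0.08  1.89  0.    1.33  0.95] 0.0
[-0.1  -0.07  1.89  0.    1.32  1.26] 0.0
[-0.01 -0.05  1.88  0.    1.31  1.57] 0.0
F
[0.01 0.09 1.8  0.11 1.4  1.79] 0.0
[0.01 0.21 1.74 0.24 1.46 2.  ] 0.0
[0.01 0.32 1.7  0.4  1.49 2.2 ] 0.0
[0.   0.41 1.69 0.57 1.49 2.38] 0.0
```

The sim shows all poses reachable with margin. Now I lift, swing 90° about the jaw axis and hover over the spot.

Emit:
play_rows:
  series:
    - {"x": 0, "y": 0, "z": 30, "rx": 0, "ry": 0, "rz": 0, "claw": 45}
    - {"x": 0, "y": 0, "z": 60, "rx": 0, "ry": 0, "rz": 0, "claw": 45}
    - {"x": 0, "y": 0, "z": 90, "rx": -5, "ry": 4.2, "rz": 0, "claw": 45}
    - {"x": 3, "y": 4, "z": 110, "rx": -10, "ry": 8.4, "rz": 0, "claw": 45}
    - {"x": 11, "y": 15, "z": 110, "rx": -68.9, "ry": 57.9, "rz": 0, "claw": 45}
    - {"x": 11, "y": 15, "z": 110, "rx": -68.9, "ry": 57.9, "rz": 0, "claw": 45}
    - {"x": 11, "y": 15, "z": 110, "rx": -68.9, "ry": 57.9, "rz": 0, "claw": 45}
    - {"x": 11, "y": 15, "z": 110, "rx": -68.9, "ry": 57.9, "rz": 0, "claw": 45}
    - {"x": 11, "y": 15, "z": 110, "rx": -68.9, "ry": 57.9, "rz": 0, "claw": 45}
    - {"x": 11, "y": 15, "z": 110, "rx": -68.9, "ry": 57.9, "rz": 0, "claw": 45}
    - {"x": 11, "y": 15, "z": 110, "rx": -68.9, "ry": 57.9, "rz": 0, "claw": 45}
    - {"x": 11, "y": 15, "z": 110, "rx": -68.9, "ry": 57.9, "rz": 0, "claw": 45}
    - {"x": 11, "y": 15, "z": 110, "rx": -68.9, "ry": 57.9, "rz": 0, "claw": 45}
    - {"x": 11, "y": 15, "z": 110, "rx": -68.9, "ry": 57.9, "rz": 0, "claw": 45}
    - {"x": 11, "y": 15, "z": 110, "rx": -68.9, "ry": 57.9, "rz": 0, "claw": 45}
    - {"x": 11, "y": 15, "z": 90, "rx": -68.9, "ry": 57.9, "rz": 0, "claw": 45}
    - {"x": 11, "y": 15, "z": 75, "rx": -68.9, "ry": 57.9, "rz": 0, "claw": 45}
    - {"x": 11, "y": 15, "z": 75, "rx": -68.9, "ry": 57.9, "rz": 0, "claw": 45}
    - {"x": 11, "y": 15, "z": 75, "rx": -68.9, "ry": 57.9, "rz": 0, "claw": 45}

```text
time: 6.7
ee_pos: [523.9, -208.8, 83.1]
tool_rot: [0.821, 0.383, -0.384, 0.179]
ft_force: [-0.7, 0.5, 0.3]
gripper_width: 48.5
```

```bash
cat > st.py <<'E'
from h import *
import sys
def go(tag,sc=(180,60,380,240),sd=(230,50,430,220)):
    p=snapshot("scene"); save(p,"sc"+tag,sc,3)
    p=snapshot("side"); save(p,"sd"+tag,sd,3)
    a=cv2.imread(f"pics/sc{tag}.png");b=cv2.imread(f"pics/sd{tag}.png")
    h=min(a.shape[0],b.shape[0]); im=np.hstack([cv2.resize(x,(int(x.shape[1]*h/x.shape[0]),h)) for x in(a,b)])
    k=min(1,800/im.shape[1]); cv2.imwrite(f"pics/{tag}.png",cv2.resize(im,None,fx=k,fy=k))
    s=telemetry.sense(); print(s["time"],s["ee_pos"].round(1),s["q"].round(2),s["ft_force"].round(1),s["gripper_width"]); return s
E
python3 - <<'E'
from st import *
s=go("a1"); print(delta(R.from_quat(s["tool_rot"]),tool(230,50,-40)))
E
```

```text
6.8 [ 525.3 -209.1   85. ] [-0.15  0.4   1.77 -0.72  1.54  0.79] [-0.5  0.1 -0.3] 48.71950885746092
[0.13 0.14 0.03]
```

View pics/a1.png

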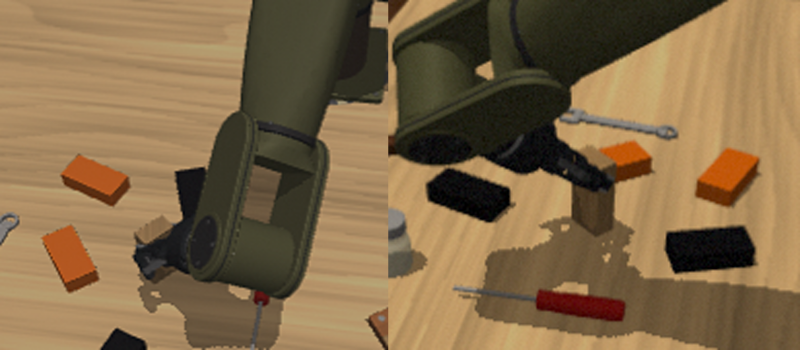

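The cleat hangs vertically in the gripper (side view, around (592,190)). Lowering until contact.

Emit:
play_rows:
  series:
    - {"x": 0, "y": 0, "z": -5, "rx": 0, "ry": 0, "rz": 0, "claw": 45}
    - {"x": 0, "y": 0, "z": -9, "rx": 0, "ry": 0, "rz": 0, "claw": 45}
    - {"x": 0, "y": 0, "z": -12, "rx": 0, "ry": 0, "rz": 0, "claw": 45}
    - {"x": 0, "y": 0, "z": -13, "rx": 0, "ry": 0, "rz": 0, "claw": 45}
    - {"x": 0, "y": 0, "z": -13, "rx": 0, "ry": 0, "rz": 0, "claw": 45}
    - {"x": 0, "y": 0, "z": -13, "rx": 0, "ry": 0, "rz": 0, "claw": 45}

```text
time: 7.3
ee_pos: [525.2, -208.6, 71.7]
tool_rot: [0.821, 0.383, -0.383, 0.18]
ft_force: [0.3, -0.7, 3.7]
gripper_width: 48.2
```

```bash
python3 - <<'E'
from st import *
s=go("a2")
p=snapshot("side")
for r in regions_of(p,"cleat_center"):
    Q,_,_=pts(p,r["pixels"]); print(r["score"],r["bbox"],np.median(Q,0),Q[:,2].min(),Q[:,2].max())
E
```

```text
7.4 [ 525.2 -208.6   71.7] [-0.15  0.42  1.77 -0.72  1.53  0.8 ] [-0.  -0.6  4.7] 48.70943001565606
0.95 [249.2, 134.6, 289.8, 157.3] [ 690.34163426 -222.69987794   26.84792372] -1.8793102809244147 188.92415425939612
0.92 [380.4, 123.0, 410.3, 151.4] [ 363.06837787 -331.18742075   26.48947663] -1.8631451542859168 32.90618938688726
0.87 [326.8, 118.9, 356.2, 136.1] [ 503.48702668 -349.86275425   27.98064909] -0.7609620719039185 98.36294969891162
0.73 [318.4, 123.5, 337.8, 168.6] [ 521.34880515 -193.04105617   43.92959912] 0.7507407525146164 133.67293097586014
0.55 [362.2, 157.3, 411.1, 184.0] [ 374.77932284 -171.08359969   27.32719709] -1.7962938607159913 32.21279410697332
```

View pics/sda2.png

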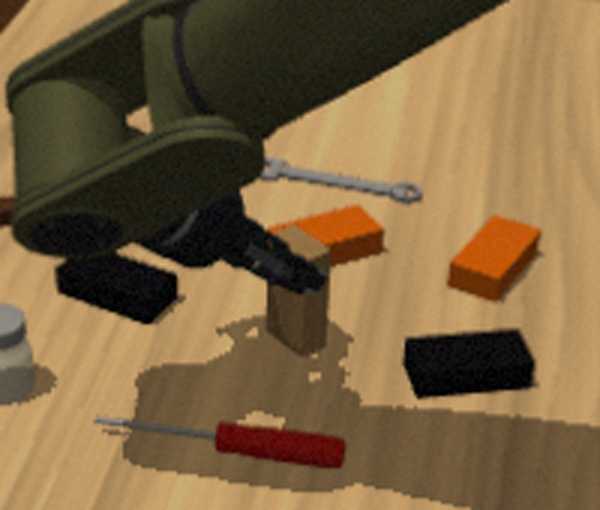

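Contact is about 5 N, and the cleat stands upright. Releasing and backing off along the tool axis.

Emit:
play_rows:
  series:
    - {"x": 0, "y": 0, "z": 0, "rx": 0, "ry": 0, "rz": 0, "claw": 66}
    - {"x": 0, "y": 0, "z": 0, "rx": 0, "ry": 0, "rz": 0, "claw": 66}
    - {"x": 0, "y": 0, "z": 0, "rx": 0, "ry": 0, "rz": 0, "claw": 66}
    - {"x": 0, "y": 0, "z": 0, "rx": 0, "ry": 0, "rz": 0, "claw": 66}
    - {"x": 8, "y": 9, "z": 10, "rx": 0, "ry": 0, "rz": 0, "claw": 66}
    - {"x": 20, "y": 24, "z": 26, "rx": 0, "ry": 0, "rz": 0, "claw": 66}
    - {"x": 39, "y": 47, "z": 51, "rx": 0, "ry": 0, "rz": 0, "claw": 66}
    - {"x": 59, "y": 70, "z": 77, "rx": 0, "ry": 0, "rz": 0, "claw": 66}
    - {"x": 70, "y": 82, "z": 100, "rx": 0, "ry": 0, "rz": 0, "claw": 66}
    - {"x": 70, "y": 82, "z": 130, "rx": 0, "ry": 0, "rz": 0, "claw": 66}
    - {"x": 70, "y": 82, "z": 160, "rx": 0, "ry": 0, "rz": 0, "claw": 66}

```text
time: 8.42
ee_pos: [596.0, -124.6, 232.4]
tool_rot: [0.821, 0.384, -0.383, 0.18]
ft_force: [0.6, 0.1, -0.2]
gripper_width: 65.9
```

```bash
python3 - <<'E'
from st import *
s=go("a3")
for n in ["wrist","side","scene"]:
    p=snapshot(n); save(p,n+"a3f")
    for r in regions_of(p,"cleat_center"):
        Q,_,_=pts(p,r["pixels"]); T=Q[(Q[:,2]>94)&(Q[:,2]<106)]
        if len(T)>20: print(n,r["score"],r["bbox"],cv2.minAreaRect(T[:,:2].astype(np.float32)),T[:,2].mean(),len(T))
E
```

```text
8.5167 [ 598.3 -125.5  238.3] [-0.02  0.36  1.52 -0.67  1.82  0.7 ] [0.2 0.2 0.8] 65.7499172172346
wrist 0.72 [293.7, 57.4, 345.8, 146.7] ((527.5050048828125, -203.6489715576172), (27.998292922973633, 49.08839416503906), 50.58667755126953) 98.905316945692 941
side 0.61 [319.0, 124.5, 341.4, 171.2] ((526.5730590820312, -204.12074279785156), (30.776750564575195, 52.19213104248047), 48.926395416259766) 99.84999799620428 168
scene 0.62 [249.9, 174.5, 274.1, 208.9] ((530.329833984375, -207.50669860839844), (29.69205665588379, 49.03200149536133), 54.10177993774414) 99.8123023531 144
```

View pics/a3.png

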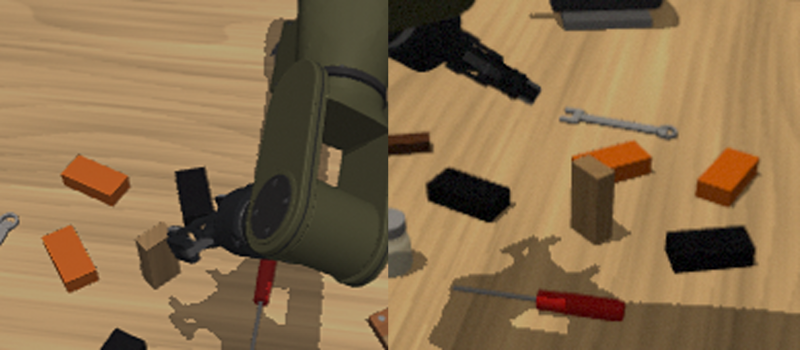

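View pics/wrista3f.png

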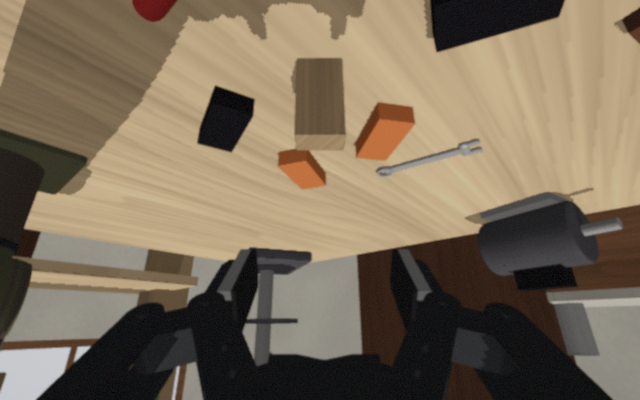

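The cleat stands at (527.5, -204.2), yaw 50.3°, top at z≈100. Moving over to the cup side, tool pointing the other way.

Emit:
play_rows:
  series:
    - {"x": 0, "y": 0, "z": 10, "rx": 5.4, "ry": -4.5, "rz": 0, "claw": 66}
    - {"x": -30, "y": -30, "z": 10, "rx": 76.6, "ry": -64.3, "rz": 0, "claw": 66}
    - {"x": -50, "y": -50, "z": 10, "rx": 76.6, "ry": -64.3, "rz": 0, "claw": 66}
    - {"x": -70, "y": -80, "z": 10, "rx": 76.6, "ry": -64.3, "rz": 0, "claw": 66}
    - {"x": -90, "y": -100, "z": 10, "rx": 76.6, "ry": -64.3, "rz": 0, "claw": 66}
    - {"x": -110, "y": -120, "z": 10, "rx": 76.6, "ry": -64.3, "rz": 0, "claw": 66}
    - {"x": -123, "y": -142, "z": 10, "rx": 76.6, "ry": -64.3, "rz": 0, "claw": 66}
    - {"x": -123, "y": -142, "z": 10, "rx": 76.6, "ry": -64.3, "rz": 0, "claw": 66}
    - {"x": -123, "y": -142, "z": 10, "rx": 76.6, "ry": -64.3, "rz": 0, "claw": 66}
    - {"x": -123, "y": -142, "z": 10, "rx": 76.6, "ry": -64.3, "rz": 0, "claw": 66}
    - {"x": -123, "y": -142, "z": 10, "rx": 76.6, "ry": -64.3, "rz": 0, "claw": 66}
    - {"x": -123, "y": -142, "z": 10, "rx": 76.6, "ry": -64.3, "rz": 0, "claw": 66}
    - {"x": -123, "y": -142, "z": 10, "rx": 76.6, "ry": -64.3, "rz": 0, "claw": 66}
    - {"x": -123, "y": -142, "z": -20, "rx": 76.6, "ry": -64.3, "rz": 0, "claw": 66}
    - {"x": -123, "y": -142, "z": -50, "rx": 76.6, "ry": -64.3, "rz": 0, "claw": 66}
    - {"x": -123, "y": -142, "z": -86, "rx": 76.6, "ry": -64.3, "rz": 0, "claw": 66}
    - {"x": -123, "y": -142, "z": -86, "rx": 76.6, "ry": -64.3, "rz": 0, "claw": 66}
    - {"x": -123, "y": -142, "z": -86, "rx": 76.6, "ry": -64.3, "rz": 0, "claw": 66}
    - {"x": -123, "y": -142, "z": -86, "rx": 76.6, "ry": -64.3, "rz": 0, "claw": 66}

```text
time: 10.4
ee_pos: [472.6, -268.7, 146.3]
tool_rot: [0.822, 0.382, 0.383, -0.178]
ft_force: [-0.2, -0.5, 1.3]
gripper_width: 66.4
```

```bash
python3 - <<'E'
from h import *
p=snapshot("wrist"); save(p,"w4")
s=telemetry.sense(); print(s["time"],s["ee_pos"].round(1),s["q"].round(2))
print(delta(R.from_quat(s["tool_rot"]),tool(50,50,-40)), "to go",np.array([528.8,-202.7,75])-s["ee_pos"])
for r in regions_of(p,"cleat_center"):
    Q,_,_=pts(p,r["pixels"]); T=Q[(Q[:,2]>94)&(Q[:,2]<106)]
    if len(T)>20: print(r["score"],r["bbox"],cv2.minAreaRect(T[:,:2].astype(np.float32)),T[:,2].mean(),len(T))
E
```

```text
10.45 [ 473.  -269.3  147.3] [-1.    0.08  2.02  0.83  1.44 -0.6 ]
[0.18 0.12 0.1 ] to go [ 55.81744174  66.55050711 -72.29831852]
0.85 [292.1, 165.5, 360.9, 245.5] ((526.7550659179688, -205.3494110107422), (29.36599349975586, 49.94048309326172), 49.80974578857422) 99.08181732790187 2024
```

View pics/w4.png

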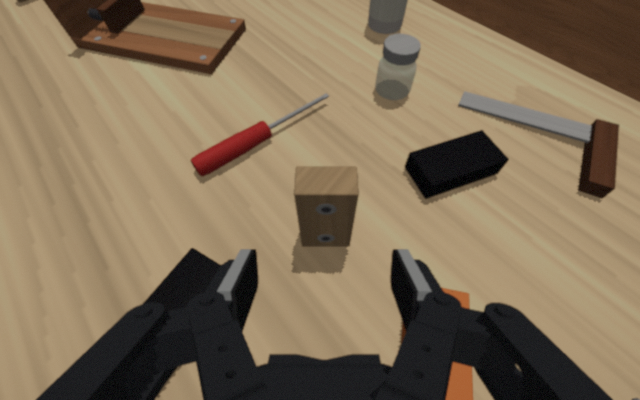

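The two cups face the gripper at (326,209) and (326,239), and the cleat is centred between the jaws. Moving in to regrasp.

Emit:
play_rows:
  series:
    - {"x": 15, "y": 18, "z": -20, "rx": 0, "ry": 0, "rz": 0, "claw": 66}
    - {"x": 30, "y": 36, "z": -40, "rx": 0, "ry": 0, "rz": 0, "claw": 66}
    - {"x": 45, "y": 54, "z": -59, "rx": 0, "ry": 0, "rz": 0, "claw": 66}
    - {"x": 53, "y": 63, "z": -70, "rx": 0, "ry": 0, "rz": 0, "claw": 66}
    - {"x": 55, "y": 65, "z": -72, "rx": 0, "ry": 0, "rz": 0, "claw": 66}
    - {"x": 55, "y": 65, "z": -72, "rx": 0, "ry": 0, "rz": 0, "claw": 66}
    - {"x": 55, "y": 65, "z": -72, "rx": 0, "ry": 0, "rz": 0, "claw": 45}
    - {"x": 55, "y": 65, "z": -72, "rx": 0, "ry": 0, "rz": 0, "claw": 45}
    - {"x": 55, "y": 65, "z": -72, "rx": 0, "ry": 0, "rz": 0, "claw": 45}
    - {"x": 55, "y": 65, "z": -72, "rx": 0, "ry": 0, "rz": 0, "claw": 45}
    - {"x": 55, "y": 65, "z": -72, "rx": 0, "ry": 0, "rz": 0, "claw": 45}
    - {"x": 55, "y": 65, "z": -72, "rx": 0, "ry": 0, "rz": 0, "claw": 45}
  force: 70

```text
time: 11.5
ee_pos: [528.1, -205.2, 75.3]
tool_rot: [0.822, 0.382, 0.384, -0.176]
ft_force: [-1.2, -1.4, 6.5]
gripper_width: 48.4
```

```bash
python3 - <<'E'
from st import *
s=go("a4"); print(delta(R.from_quat(s["tool_rot"]),tool(50,50,-40)))
p=snapshot("wrist"); save(p,"w5")
E
```

```text
11.6 [ 528.1 -205.2   75.3] [-0.85  0.18  2.07  0.92  1.25 -0.63] [-0.  -2.6  6.3] 48.20857485606261
[0.13 0.2  0.21]
```

View pics/w5.png

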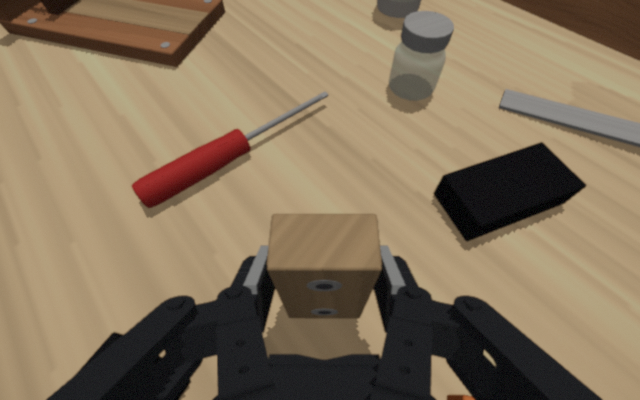

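View pics/a4.png

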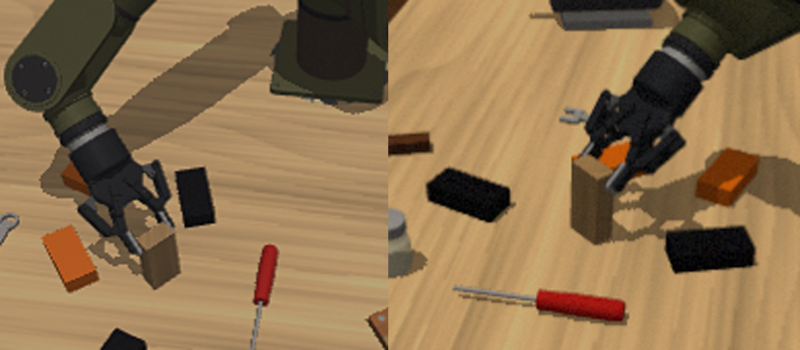

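Emit:
play_rows:
  series:
    - {"x": 0, "y": 0, "z": 30, "rx": 0, "ry": 0, "rz": 0, "claw": 45}
    - {"x": 0, "y": 0, "z": 65, "rx": 0, "ry": 0, "rz": 0, "claw": 45}
    - {"x": 0, "y": 5, "z": 100, "rx": -5.4, "ry": 4.5, "rz": 0, "claw": 45}
    - {"x": 5, "y": 20, "z": 130, "rx": -38.3, "ry": 32.2, "rz": 0, "claw": 45}
    - {"x": 12, "y": 55, "z": 145, "rx": -38.3, "ry": 32.2, "rz": 0, "claw": 45}
    - {"x": 12, "y": 55, "z": 145, "rx": -38.3, "ry": 32.2, "rz": 0, "claw": 45}
    - {"x": 12, "y": 55, "z": 145, "rx": -38.3, "ry": 32.2, "rz": 0, "claw": 45}
    - {"x": 12, "y": 55, "z": 145, "rx": -38.3, "ry": 32.2, "rz": 0, "claw": 45}
    - {"x": 12, "y": 55, "z": 145, "rx": -38.3, "ry": 32.2, "rz": 0, "claw": 45}
    - {"x": 12, "y": 55, "z": 145, "rx": -38.3, "ry": 32.2, "rz": 0, "claw": 45}
    - {"x": 12, "y": 55, "z": 145, "rx": -38.3, "ry": 32.2, "rz": 0, "claw": 45}

```text
time: 12.57
ee_pos: [539.4, -147.4, 217.7]
tool_rot: [0.906, 0.423, 0.0, 0.0]
ft_force: [-0.8, -0.1, -1.6]
gripper_width: 48.1
```

Emit:
play_rows:
  series:
    - {"x": 4, "y": 30, "z": 0, "rx": 0, "ry": 0, "rz": -50, "claw": 45}
    - {"x": 20, "y": 190, "z": 10, "rx": 0, "ry": 0, "rz": -50, "claw": 45}
    - {"x": 20, "y": 190, "z": 10, "rx": 0, "ry": 0, "rz": -50, "claw": 45}
    - {"x": 20, "y": 190, "z": 10, "rx": 0, "ry": 0, "rz": -50, "claw": 45}
    - {"x": 20, "y": 190, "z": 10, "rx": 0, "ry": 0, "rz": -50, "claw": 45}
    - {"x": 20, "y": 190, "z": 10, "rx": 0, "ry": 0, "rz": -50, "claw": 45}
    - {"x": 20, "y": 190, "z": 10, "rx": 0, "ry": 0, "rz": -50, "claw": 45}
    - {"x": 20, "y": 190, "z": 10, "rx": 0, "ry": 0, "rz": -50, "claw": 45}
    - {"x": 20, "y": 190, "z": 10, "rx": 0, "ry": 0, "rz": -50, "claw": 45}
    - {"x": 20, "y": 190, "z": 10, "rx": 0, "ry": 0, "rz": -50, "claw": 45}

```text
time: 13.4
ee_pos: [558.5, 40.4, 227.3]
tool_rot: [1.0, -0.001, -0.001, 0.0]
ft_force: [0.5, 0.0, -0.8]
gripper_width: 48.5
```

```bash
python3 - <<'E'
from st import *
s=go("a5",(200,60,480,300),(200,50,460,380))
cen=JO+10*JX+[0,0,32+60]; F=cen-25.3*JX-[0,0,.9]
print("F",F,"shift",F-s["ee_pos"],delta(R.from_quat(s["tool_rot"]),tool(123.5,40,-146.5)))
E
```

```text
13.5 [558.7  40.5 227.6] [-0.02 -0.07  1.86 -0.    1.36  1.55] [-1.1  0.5 -0.8] 48.86877149339716
F [576.0456 213.1398  91.1   ] shift [  17.29611716  172.59601151 -136.49063344] [ 19.7   36.52 -54.01]
```

View pics/a5.png

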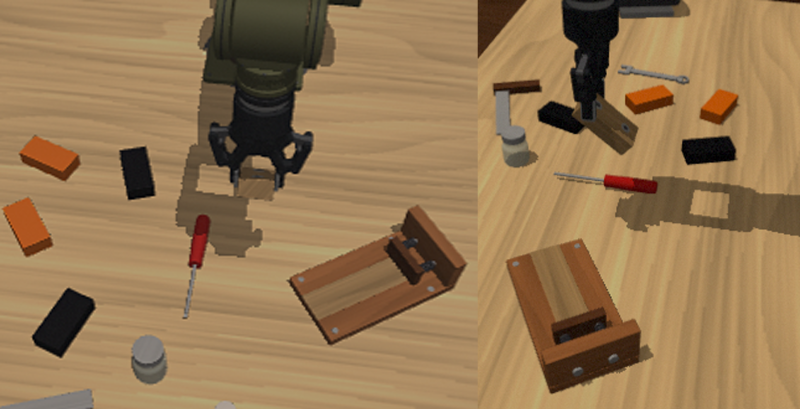

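Emit:
play_rows:
  series:
    - {"x": 5, "y": 30, "z": 0, "rx": 19.7, "ry": 36.5, "rz": -54, "claw": 45}
    - {"x": 10, "y": 60, "z": 0, "rx": 19.7, "ry": 36.5, "rz": -54, "claw": 45}
    - {"x": 15, "y": 90, "z": 0, "rx": 19.7, "ry": 36.5, "rz": -54, "claw": 45}
    - {"x": 20, "y": 120, "z": -20, "rx": 19.7, "ry": 36.5, "rz": -54, "claw": 45}
    - {"x": 25, "y": 160, "z": -40, "rx": 19.7, "ry": 36.5, "rz": -54, "claw": 45}
    - {"x": 25, "y": 160, "z": -70, "rx": 19.7, "ry": 36.5, "rz": -54, "claw": 45}
    - {"x": 25, "y": 160, "z": -100, "rx": 19.7, "ry": 36.5, "rz": -54, "claw": 45}
    - {"x": 25, "y": 160, "z": -100, "rx": 19.7, "ry": 36.5, "rz": -54, "claw": 45}
    - {"x": 25, "y": 160, "z": -100, "rx": 19.7, "ry": 36.5, "rz": -54, "claw": 45}
    - {"x": 25, "y": 160, "z": -100, "rx": 19.7, "ry": 36.5, "rz": -54, "claw": 45}
    - {"x": 25, "y": 160, "z": -100, "rx": 19.7, "ry": 36.5, "rz": -54, "claw": 45}
    - {"x": 25, "y": 160, "z": -100, "rx": 19.7, "ry": 36.5, "rz": -54, "claw": 45}
    - {"x": 25, "y": 160, "z": -100, "rx": 19.7, "ry": 36.5, "rz": -54, "claw": 45}

```text
time: 14.58
ee_pos: [584.5, 201.4, 128.4]
tool_rot: [0.829, -0.444, -0.3, -0.162]
ft_force: [0.5, 0.3, -0.1]
gripper_width: 48.6
```

```bash
python3 - <<'E'
from st import *
s=go("a6",(320,100,500,280),(180,180,360,360))
print(delta(R.from_quat(s["tool_rot"]),tool(123.5,40,-146.5)))
e=s["ee_pos"]-JO; print("TCP jig",e@JX,e@JY,e[2])
p=snapshot("wrist"); save(p,"w6")
for n in ["wrist","scene","side"]:
    p=snapshot(n)
    for r in regions_of(p,"cleat_center"):
        Q,_,_=pts(p,r["pixels"]); Q=Q[(Q[:,1]>80)&(Q[:,2]>90)]-JO
        if len(Q)>100:
            z=np.median(Q[:,2]); 
            A=np.c_[Q@JX,Q@JY,Q[:,2]]; T=A[np.abs(A[:,2]-z)<8]; c=np.linalg.lstsq(np.c_[T[:,:2],np.ones(len(T))],T[:,2],rcond=None)[0]
            print(n,r["score"],r["bbox"],len(T),"plane slope",c.round(3),cv2.minAreaRect(T[:,:2].astype(np.float32)))
E
```

```text
14.6833 [584.4 201.9 128.8] [0.   0.34 1.69 0.56 1.55 2.41] [-0.2 -0.5 -1.4] 48.12132609784342
[ 0.04  0.17 -0.15]
TCP jig -29.279439738447625 -0.763162323870174 128.79943126508553
wrist 0.81 [266.9, 210.6, 382.3, 316.1] 7208 plane slope [6.20000e-02 1.00000e-03 1.42385e+02] ((-4.6050567626953125, -0.140228271484375), (100.87013244628906, 50.120025634765625), 0.4305248558521271)
scene 0.88 [406.6, 188.5, 442.9, 216.4] 516 plane slope [-6.00000e-03  3.10000e-02  1.42749e+02] ((3.8940277099609375, -1.0045757293701172), (51.825809478759766, 81.78642272949219), 89.69744110107422)
side 0.68 [244.0, 218.7, 285.8, 274.1] 1366 plane slope [-1.90000e-02  1.30000e-02  1.42879e+02] ((-2.5670318603515625, -1.0976486206054688), (102.28317260742188, 50.45597457885742), 0.5132306814193726)
```

View pics/a6.png

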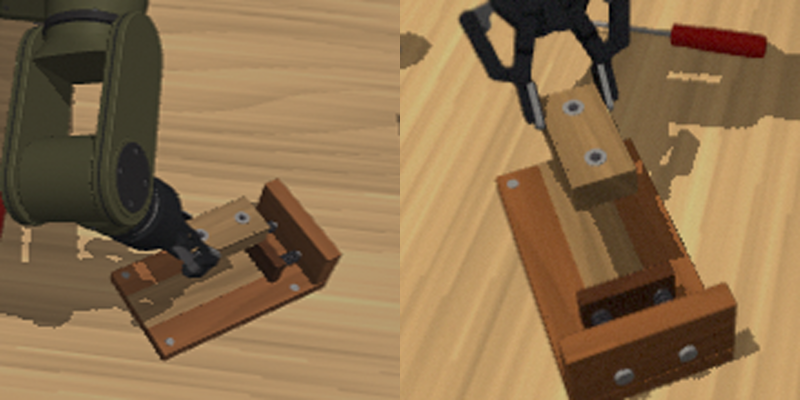

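View pics/w6.png

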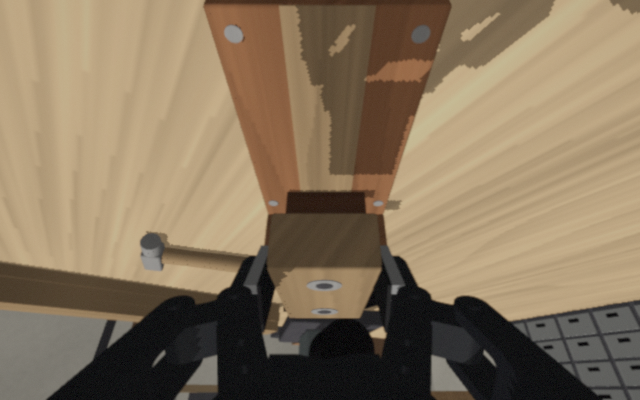

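Cups are up: two discs show at (573,107) and (596,157) in the side half. The cleat is level, within about 1 mm of the centre line and square within 0.5°. Next I check the clearance of camera and body against the block, then lower.

```bash
python3 - <<'E'
from h import *
p=snapshot("wrist"); T=np.array(p["T"]); c=T[:3,3]-JO; print("cam jig",c@JX,c@JY,c[2])
s=telemetry.sense(); M=R.from_quat(s["tool_rot"]).as_matrix()
for b in (73,160):
  for sx in (-43,43):
    e=s["ee_pos"]-b*M[:,2]+sx*M[:,0]-JO; print(b,sx,e@JX,e[2])
E
```

```text
cam jig -180.00149597917314 -0.4654647102401291 186.58253804319068
73 -43 -43.107017733624886 211.59753945354123
73 43 -109.04665475444371 156.3790750305917
160 -43 -98.97479221069152 278.29535840249315
160 43 -164.91442923151033 223.07689397954363
```

Emit:
play_rows:
  series:
    - {"x": 0, "y": 0, "z": -25, "rx": 0, "ry": 0, "rz": 0, "claw": 45}
    - {"x": 0, "y": 0, "z": -50, "rx": 0, "ry": 0, "rz": 0, "claw": 45}
    - {"x": 0, "y": 0, "z": -72, "rx": 0, "ry": 0, "rz": 0, "claw": 45}
    - {"x": 0, "y": 0, "z": -84, "rx": 0, "ry": 0, "rz": 0, "claw": 45}
    - {"x": 0, "y": 0, "z": -90, "rx": 0, "ry": 0, "rz": 0, "claw": 45}
    - {"x": 0, "y": 0, "z": -92, "rx": 0, "ry": 0, "rz": 0, "claw": 45}
    - {"x": 0, "y": 0, "z": -92, "rx": 0, "ry": 0, "rz": 0, "claw": 45}
    - {"x": 0, "y": 0, "z": -92, "rx": 0, "ry": 0, "rz": 0, "claw": 45}

```text
time: 15.75
ee_pos: [585.1, 201.7, 37.3]
tool_rot: [0.828, -0.444, -0.3, -0.162]
ft_force: [0.2, 0.7, -0.3]
gripper_width: 48.7
```

Emit:
play_rows:
  series:
    - {"x": 0, "y": 0, "z": -3, "rx": 0, "ry": 0, "rz": 0, "claw": 45}
    - {"x": 0, "y": 0, "z": -5, "rx": 0, "ry": 0, "rz": 0, "claw": 45}
    - {"x": 0, "y": 0, "z": -6, "rx": 0, "ry": 0, "rz": 0, "claw": 45}
    - {"x": 0, "y": 0, "z": -6, "rx": 0, "ry": 0, "rz": 0, "claw": 45}
    - {"x": 0, "y": 0, "z": -6, "rx": 0, "ry": 0, "rz": 0, "claw": 45}

```text
time: 16.17
ee_pos: [584.9, 201.6, 31.6]
tool_rot: [0.828, -0.444, -0.301, -0.162]
ft_force: [-0.1, -2.1, 5.3]
gripper_width: 48.5
```

```bash
cat > ck.py <<'E'
from st import *
def ck(tag):
    s=go(tag,(350,150,500,280),(200,200,360,360)); e=s["ee_pos"]-JO; f=s["ft_force"]
    print("TCP jig",(e@JX).round(1),(e@JY).round(1),e[2].round(1),"F jig",(f@JX).round(1),(f@JY).round(1),"rot",delta(R.from_quat(s["tool_rot"]),tool(123.5,40,-146.5)))
    for n in ["wrist","scene","side"]:
        p=snapshot(n)
        for q in ["cleat_center","stop_face"]:
          for r in regions_of(p,q):
            Q,_,_=pts(p,r["pixels"]); Q=Q[(Q[:,1]>80)]-JO
            if len(Q)<80: continue
            A=np.c_[Q@JX,Q@JY,Q[:,2]]
            if q=="stop_face":
                F=A[(A[:,2]>25)&(A[:,2]<50)]; print(n,q,round(r["score"],2),"pad x pct",np.percentile(A[:,0],[5,25,50,75,95]).round(1)); continue
            z=np.median(A[:,2]); T=A[np.abs(A[:,2]-z)<5]; c=np.linalg.lstsq(np.c_[T[:,:2],np.ones(len(T))],T[:,2],rcond=None)[0]
            print(n,q,round(r["score"],2),len(T),"z",z.round(1),"slope",c[:2].round(3),cv2.minAreaRect(T[:,:2].astype(np.float32)))
E
python3 -c "
from ck import *
ck('a7')"
```

```text
16.2667 [584.8 201.6  31.6] [0.   0.47 1.71 0.57 1.42 2.33] [-0.5 -1.8  5.7] 48.768358863569
TCP jig -29.7 -1.0 31.6 F jig -1.2 1.4 rot [-0.03  0.11 -0.07]
wrist cleat_center 0.84 6542 z 42.1 slope [0.042 0.   ] ((-5.573955535888672, -1.1700820922851562), (49.78594207763672, 100.2283706665039), 89.86560821533203)
wrist cleat_center 0.58 1475 z 47.3 slope [ 0.05  -0.002] ((57.30134582519531, 1.1964340209960938), (91.12638854980469, 127.39505004882812), 89.76361846923828)
wrist stop_face 0.69 pad x pct [70.9 71.6 72.1 72.7 76.8]
scene cleat_center 0.97 457 z 45.6 slope [-0.001  0.015] ((1.8457603454589844, -1.8556976318359375), (52.340576171875, 86.26591491699219), 88.57962799072266)
scene stop_face 0.83 pad x pct [68.6 69.8 70.9 76.7 84.7]
side cleat_center 0.93 1198 z 45.9 slope [-0.01   0.006] ((-3.194965362548828, -1.6304302215576172), (50.27803421020508, 102.80048370361328), 89.75450134277344)
side stop_face 0.78 pad x pct [74.7 80.5 85.5 86.5 87.5]
```

View pics/a7.png

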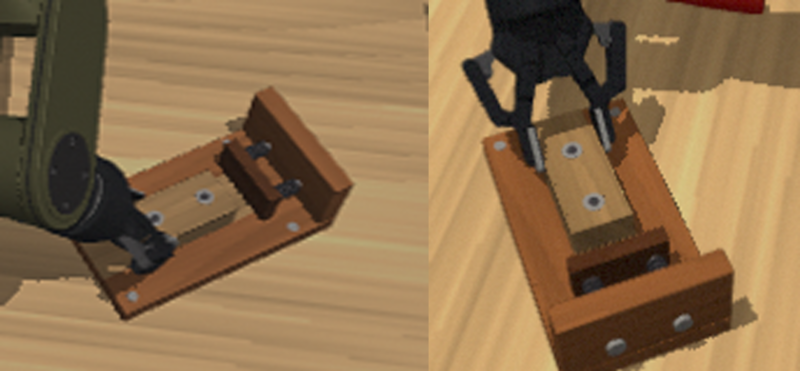

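On the bed, level, with 6 N downward and a gap of about 25 mm to the stop. Advancing along jig x = (-0.552, 0.834).

Emit:
play_rows:
  series:
    - {"x": -3, "y": 4, "z": 0, "rx": 0, "ry": 0, "rz": 0, "claw": 45}
    - {"x": -6, "y": 8, "z": 0, "rx": 0, "ry": 0, "rz": 0, "claw": 45}
    - {"x": -9, "y": 12, "z": 0, "rx": 0, "ry": 0, "rz": 0, "claw": 45}
    - {"x": -11.8, "y": 16.2, "z": 0, "rx": 0, "ry": 0, "rz": 0, "claw": 45}
    - {"x": -11.8, "y": 16.2, "z": 0, "rx": 0, "ry": 0, "rz": 0, "claw": 45}
    - {"x": -11.8, "y": 16.2, "z": 0, "rx": 0, "ry": 0, "rz": 0, "claw": 45}

```text
time: 17.22
ee_pos: [573.0, 218.6, 31.6]
tool_rot: [0.828, -0.444, -0.301, -0.163]
ft_force: [1.1, 0.8, 4.9]
gripper_width: 48.4
```

```bash
python3 -c "
from ck import *
ck('a8')"
```

```text
17.3167 [572.9 218.6  31.6] [0.03 0.45 1.74 0.59 1.41 2.35] [-0.  -0.4  5.5] 48.45456998177589
TCP jig -9.1 -0.4 31.6 F jig -0.3 0.2 rot [-0.08  0.11 -0.06]
wrist cleat_center 0.78 6610 z 42.0 slope [0.041 0.001] ((19.326091766357422, -2.1189441680908203), (108.27799224853516, 56.884769439697266), 0.8954578638076782)
wrist cleat_center 0.38 1721 z 49.2 slope [0.04 0.  ] ((63.61396789550781, -1.7002334594726562), (81.0394058227539, 119.68224334716797), 86.74286651611328)
wrist stop_face 0.67 pad x pct [71.  71.7 72.2 72.8 78.7]
scene cleat_center 0.73 466 z 45.6 slope [-0.009 -0.003] ((23.1004638671875, -1.3490257263183594), (83.78020477294922, 54.28596878051758), 4.51479959487915)
scene cleat_center 0.34 145 z 52.9 slope [0.148 0.007] ((75.31439208984375, -0.0230560302734375), (76.5656967163086, 18.240631103515625), 88.6352310180664)
scene stop_face 0.79 pad x pct [67.9 69.4 71.3 76.4 81.9]
side cleat_center 0.72 1203 z 46.1 slope [-0.003  0.006] ((16.621665954589844, -1.192758560180664), (100.7169189453125, 50.61096954345703), 0.10356003791093826)
side stop_face 0.92 pad x pct [75.3 81.3 85.6 86.5 87.5]
```

Emit:
play_rows:
  series:
    - {"x": -2, "y": 3, "z": 0, "rx": 0, "ry": 0, "rz": 0, "claw": 45}
    - {"x": -4.4, "y": 6.7, "z": 0, "rx": 0, "ry": 0, "rz": 0, "claw": 45}
    - {"x": -4.4, "y": 6.7, "z": 0, "rx": 0, "ry": 0, "rz": 0, "claw": 45}
    - {"x": -4.4, "y": 6.7, "z": 0, "rx": 0, "ry": 0, "rz": 0, "claw": 45}
    - {"x": -4.4, "y": 6.7, "z": 0, "rx": 0, "ry": 0, "rz": 0, "claw": 45}

```text
time: 18.18
ee_pos: [569.0, 224.9, 31.6]
tool_rot: [0.828, -0.444, -0.3, -0.163]
ft_force: [1.4, -0.9, 6.1]
gripper_width: 48.3
```

```bash
python3 -c "
from ck import *
ck('a9')"
```

```text
18.2833 [569.  224.8  31.6] [0.04 0.44 1.75 0.59 1.4  2.35] [ 2.5 -1.3  5.6] 48.31946613628907
TCP jig -1.7 -0.6 31.6 F jig -2.5 -1.3 rot [-0.04  0.17 -0.03]
wrist cleat_center 0.78 6545 z 42.1 slope [ 0.042 -0.001] ((24.069690704345703, -0.22148704528808594), (49.81553268432617, 103.39949035644531), 89.97635650634766)
wrist stop_face 0.76 pad x pct [73.3 74.  74.5 75.1 80.8]
scene cleat_center 0.65 141 z 53.7 slope [ 0.151 -0.004] ((76.83470153808594, -0.2844581604003906), (18.57086181640625, 76.76309967041016), 0.09837335348129272)
scene cleat_center 0.57 457 z 45.6 slope [-0.001 -0.001] ((29.519893646240234, -0.12056541442871094), (84.13336944580078, 52.860172271728516), 1.1296687126159668)
scene stop_face 0.75 pad x pct [70.9 72.6 74.9 80.5 85.9]
side cleat_center 0.82 1091 z 46.2 slope [-0.004  0.009] ((22.738277435302734, -2.0546875), (92.25330352783203, 49.72624206542969), 0.12563690543174744)
side stop_face 0.85 pad x pct [77.3 82.4 87.6 88.7 89.6]
```

The pad has moved about 2.3 mm and the force is 2.5 N, which agree. Advancing another 8 mm.

Emit:
play_rows:
  series:
    - {"x": -1.5, "y": 2.2, "z": 0, "rx": 0, "ry": 0, "rz": 0, "claw": 45}
    - {"x": -3, "y": 4.5, "z": 0, "rx": 0, "ry": 0, "rz": 0, "claw": 45}
    - {"x": -4.4, "y": 6.7, "z": 0, "rx": 0, "ry": 0, "rz": 0, "claw": 45}
    - {"x": -4.4, "y": 6.7, "z": 0, "rx": 0, "ry": 0, "rz": 0, "claw": 45}
    - {"x": -4.4, "y": 6.7, "z": 0, "rx": 0, "ry": 0, "rz": 0, "claw": 45}
    - {"x": -4.4, "y": 6.7, "z": 0, "rx": 0, "ry": 0, "rz": 0, "claw": 45}

```text
time: 19.23
ee_pos: [565.7, 229.9, 31.5]
tool_rot: [0.829, -0.444, -0.299, -0.162]
ft_force: [4.2, -7.2, 5.8]
gripper_width: 48.5
```

```bash
python3 -c "
from ck import *
ck('b1')
for i in range(4):
    snapshot('wrist'); f=telemetry.sense()['ft_force']; print(f@JX,f[2])"
```

```text
19.3333 [565.7 229.9  31.5] [0.04 0.43 1.75 0.59 1.39 2.36] [ 3.8 -7.7  5.5] 48.23062434294264
TCP jig 4.3 -0.6 31.5 F jig -8.5 1.1 rot [ 0.12  0.31 -0.03]
wrist cleat_center 0.87 6633 z 42.3 slope [0.038 0.001] ((30.539932250976562, -1.3801288604736328), (52.709144592285156, 104.93644714355469), 88.08295440673828)
wrist stop_face 0.98 pad x pct [79.2 80.  80.5 81.1 88.5]
scene cleat_center 0.68 455 z 45.6 slope [-0.007  0.012] ((36.845157623291016, -1.9076614379882812), (84.08930969238281, 51.66875076293945), 2.5277230739593506)
scene stop_face 0.66 pad x pct [77.  78.4 79.9 83.8 87.6]
side cleat_center 0.68 1156 z 46.2 slope [-0.004  0.008] ((27.779653549194336, -1.5599193572998047), (94.47213745117188, 50.24961853027344), 0.06873177736997604)
side stop_face 0.77 pad x pct [81.9 86.8 92.7 94.5 95.7]
-9.430717317114196 6.465477016203896
-8.869783322785668 5.741485225883875
-8.920824890765017 6.068739123748595
-8.836348421580729 5.540852728174637
```

View pics/b1.png

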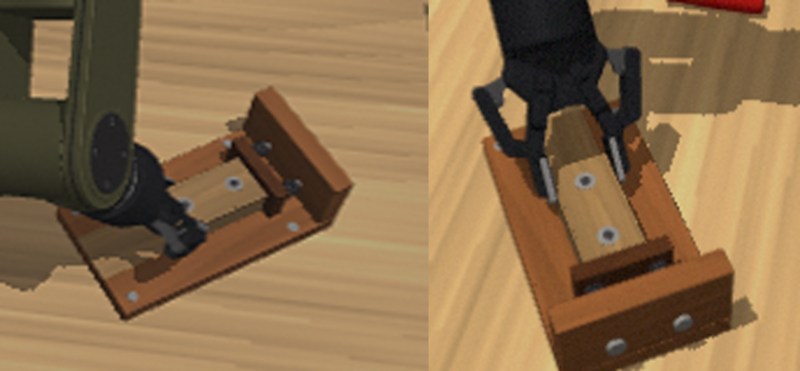

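The pad is back about 8.3 mm and the force is 8.9 N. A last nudge to about 10.

Emit:
play_rows:
  series:
    - {"x": -0.6, "y": 0.9, "z": 0, "rx": 0, "ry": 0, "rz": 0, "claw": 45}
    - {"x": -1.2, "y": 1.8, "z": 0, "rx": 0, "ry": 0, "rz": 0, "claw": 45}
    - {"x": -1.2, "y": 1.8, "z": 0, "rx": 0, "ry": 0, "rz": 0, "claw": 45}
    - {"x": -1.2, "y": 1.8, "z": 0, "rx": 0, "ry": 0, "rz": 0, "claw": 45}
    - {"x": -1.2, "y": 1.8, "z": 0, "rx": 0, "ry": 0, "rz": 0, "claw": 45}
    - {"x": -1.2, "y": 1.8, "z": 0, "rx": 0, "ry": 0, "rz": 0, "claw": 45}

```text
time: 20.48
ee_pos: [565.1, 230.9, 31.6]
tool_rot: [0.829, -0.445, -0.298, -0.162]
ft_force: [4.4, -11.1, 6.2]
gripper_width: 48.6
```

```bash
python3 -c "
from ck import *
ck('b2')
for i in range(6):
    snapshot('wrist'); f=telemetry.sense()['ft_force']; print(f@JX,f[2])"
```

```text
20.5833 [565.1 230.9  31.6] [0.05 0.43 1.76 0.59 1.39 2.36] [  4.4 -10.4   5.8] 48.545611683977455
TCP jig 5.6 -0.6 31.6 F jig -11.1 2.1 rot [ 0.2   0.38 -0.02]
wrist cleat_center 0.7 6644 z 42.1 slope [0.04 0.  ] ((30.83292579650879, -2.3977317810058594), (102.39627838134766, 57.933589935302734), 0.5792075395584106)
wrist stop_face 0.59 pad x pct [80.4 81.2 81.7 82.3 88.9]
scene cleat_center 0.74 427 z 45.9 slope [-0.007  0.012] ((36.995941162109375, -1.6110382080078125), (78.93496704101562, 51.120723724365234), 0.4314693212509155)
scene stop_face 0.79 pad x pct [77.8 79.4 82.2 87.3 91. ]
side cleat_center 0.66 1177 z 46.2 slope [-0.006  0.007] ((29.01134490966797, -0.9905204772949219), (94.42112731933594, 51.28549575805664), 0.03216296434402466)
side stop_face 0.7 pad x pct [84.2 88.9 94.  95.7 96.8]
-11.79898127266423 6.291788932365362
-11.854136175502013 5.747615856561924
-11.888367703507889 6.0976098554880895
-12.326553548939685 5.182483194943231
-12.035498897328447 6.341215657136804
-11.846204410870039 5.833777162136219
```

View pics/b2.png

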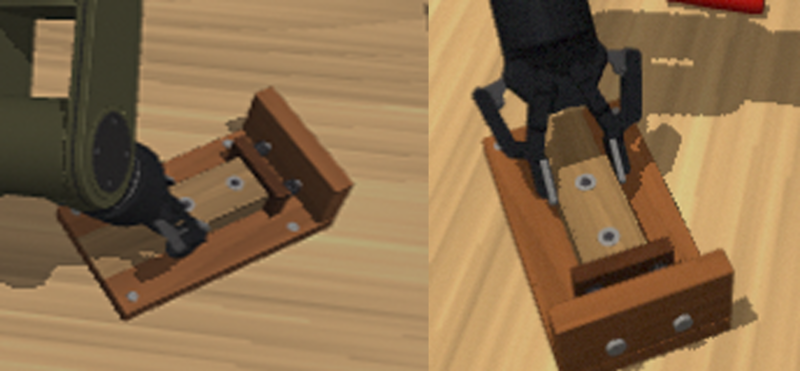

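The pad is back about 9.5 mm. The wrist force of 11.9 N includes roughly 2 N of bed friction. Everything is steady, so I'm handing in.

```bash
python3 -c "
from workcell import ticket
print(ticket.hand_in())"
```

```text
the job is handed in; nothing more can be done
None
```

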